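Turn the spice carousel to bring the red-lidded jar to the front

TASK

Gently turn the spice carousel by pushing the wooden pegs on its rim until the jar with the red lid stands squarely at the orange arrow painted on the board, and leave the carousel at rest there. Do not touch or lift any of the jars; they all stay upright in their rings. Leave the salt shaker, spatula, plate and caddy where they are.

Things in the scene. Friction and masses are not known exactly. Their poses are not given: they have to be found in the camera images.
- carousel (a joint): spice carousel: steel disc of 336 mm diameter, 8 mm thick, its top 32 mm above the bench, turning freely and without stops about the upright axis through its hub; rad, 0 at the start, growing anticlockwise seen from above. It has some friction (about 1 to 2 N at a rim peg turns it) and stops within a few degrees when no longer pushed.
- hub (a point): top of the steel hub knob (32 mm wide) in the middle of the carousel, on its axis, 88 mm above the bench. Five jars stand round it on the disc at 85 mm from the axis, 72 degrees apart, each loosely inside a steel wire ring (about 65 mm outside diameter, its wire 18 mm above the disc).
- front (a point): point above the board, 85 mm from the carousel's axis towards the orange arrow, 32 mm above the bench: where the middle of the red-lidded jar's underside must come. It does not turn with the carousel.
- peg0 (a point): centre of the flat top of rim peg 0 of five: dark wooden upright peg, 18 mm diameter, standing 45 mm above the disc (top 77 mm above the bench), 155 mm from the axis, half-way in angle between two neighbouring jars; it is fixed to the carousel and turns with it. Free space of about 28 mm lies between the pegs' inner sides and the wire rings.
- peg1 (a point): centre of the flat top of rim peg 1 of five: dark wooden upright peg, 18 mm diameter, standing 45 mm above the disc (top 77 mm above the bench), 155 mm from the axis, half-way in angle between two neighbouring jars; it is fixed to the carousel and turns with it. Free space of about 28 mm lies between the pegs' inner sides and the wire rings.
- peg2 (a point): centre of the flat top of rim peg 2 of five: dark wooden upright peg, 18 mm diameter, standing 45 mm above the disc (top 77 mm above the bench), 155 mm from the axis, half-way in angle between two neighbouring jars; it is fixed to the carousel and turns with it. Free space of about 28 mm lies between the pegs' inner sides and the wire rings.
- peg3 (a point): centre of the flat top of rim peg 3 of five: dark wooden upright peg, 18 mm diameter, standing 45 mm above the disc (top 77 mm above the bench), 155 mm from the axis, half-way in angle between two neighbouring jars; it is fixed to the carousel and turns with it. Free space of about 28 mm lies between the pegs' inner sides and the wire rings.
- peg4 (a point): centre of the flat top of rim peg 4 of five: dark wooden upright peg, 18 mm diameter, standing 45 mm above the disc (top 77 mm above the bench), 155 mm from the axis, half-way in angle between two neighbouring jars; it is fixed to the carousel and turns with it. Free space of about 28 mm lies between the pegs' inner sides and the wire rings.
- board: fixed round wooden board of 344 mm diameter, 6 mm thick, under the carousel; origin under its centre on the carousel's axis. A tongue 80 mm wide reaches out along its own -x to 250 mm from the centre, towards the robot's side; on it an orange arrow is painted that points at the carousel's axis (tip 175 mm from it).
- red_jar: loose glass spice jar with a red lid, 50 mm diameter, 58 mm tall, about 120 g; origin at the centre of its underside, 32 mm above the bench while it stands in its ring; this is the one that must face front
- yellow_jar: loose glass spice jar with a yellow lid, 50 mm diameter, 58 mm tall, about 120 g; origin at the centre of its underside, 32 mm above the bench while it stands in its ring
- white_jar: loose glass spice jar with a white lid, 50 mm diameter, 58 mm tall, about 120 g; origin at the centre of its underside, 32 mm above the bench while it stands in its ring
- green_jar: loose glass spice jar with a green lid, 50 mm diameter, 58 mm tall, about 120 g; origin at the centre of its underside, 32 mm above the bench while it stands in its ring
- black_jar: loose glass spice jar with a black lid, 50 mm diameter, 58 mm tall, about 120 g; origin at the centre of its underside, 32 mm above the bench while it stands in its ring
- salt: glass salt shaker with steel cap, 42 to 44 mm diameter, 87 mm tall, loose, standing on the bench left of the carousel; origin under its centre
- spatula: wooden spatula 260 mm long, lying loose on the bench right of the carousel, along its own x; origin under its middle
- plate: stainless steel plate, 200 mm diameter, 18 mm high, loose on the bench to the near right; origin under its centre
- caddy: grey plastic caddy, 160 x 240 mm, 120 mm high, 140 mm to the top of its handle, loose on the bench at the left beyond the shaker; origin under its centre
Things that resemble listed ones, but are neither listed nor needed, are in the scene too. Leave any blue or pink look-alike of the white_jar alone. Leave any pink look-alike of the yellow_jar alone.

How it is judged:
At the end, for the whole second after the job is handed in: The red-lidded jar is within 15 mm (10 degrees of turn) of the front point at the arrow, the carousel at rest (under 0.05 rad/s), all jars upright (0.15 rad) and seated in their rings, and the shaker, spatula, plate and caddy within 30 mm of where they were (horizontal distance between red_jar and front below 0.015 m and velocity of joint carousel between -0.05 and 0.05 rad/s and angle between each of red_jar, yellow_jar, white_jar, green_jar, black_jar's own z axis and vertical below 0.15 rad and horizontal distance between red_jar and hub between 0.075 and 0.095 m and height (world z) of red_jar between 0.025 and 0.04 m and horizontal distance between yellow_jar and hub between 0.075 and 0.095 m and height (world z) of yellow_jar between 0.025 and 0.04 m and horizontal distance between white_jar and hub between 0.075 and 0.095 m and height (world z) of white_jar between 0.025 and 0.04 m and horizontal distance between green_jar and hub between 0.075 and 0.095 m and height (world z) of green_jar between 0.025 and 0.04 m and horizontal distance between black_jar and hub between 0.075 and 0.095 m and height (world z) of black_jar between 0.025 and 0.04 m and distance of each of salt, spatula, plate, caddy from where it was at the start of the episode below 0.03 m); the robot touches nothing.
It fails at once if a jar is touched by the robot (over 1 N) (contact force between any of the fingers, the arm and red_jar above 1 N or contact force between any of the fingers, the arm and yellow_jar above 1 N or contact force between any of the fingers, the arm and white_jar above 1 N or contact force between any of the fingers, the arm and green_jar above 1 N or contact force between any of the fingers, the arm and black_jar above 1 N).
It fails at once if a jar is lifted 15 mm or tipped over 0.3 rad ((height (world z) of red_jar above 0.047 m or angle between red_jar's own z axis and vertical above 0.3 rad) or (height (world z) of yellow_jar above 0.047 m or angle between yellow_jar's own z axis and vertical above 0.3 rad) or (height (world z) of white_jar above 0.047 m or angle between white_jar's own z axis and vertical above 0.3 rad) or (height (world z) of green_jar above 0.047 m or angle between green_jar's own z axis and vertical above 0.3 rad) or (height (world z) of black_jar above 0.047 m or angle between black_jar's own z axis and vertical above 0.3 rad)).
It fails at once if the carousel is whirled round faster than about half a turn a second (3.5 rad/s) (velocity of joint carousel above 3.5 rad/s or velocity of joint carousel below -3.5 rad/s).
It fails at once if the salt shaker, spatula, plate or caddy is moved by more than 30 mm (distance of any of salt, spatula, plate, caddy from where it was at the start of the episode above 0.03 m).
It also fails if it takes over 58 s, if anything falls off the work surface, if the arm or the gripper's body presses on something with over 40 N, if the wrist force passes 120 N, or if a joint passes its speed limit or range.

ROBOT

A 6-joint arm with a two-finger parallel gripper is mounted at the origin on the work surface. World frame = base frame: x ahead of the robot, y to its left, z up, the work surface at z = 0. Lengths are in m, angles in rad, forces in N, time in s.
With the tool pointing down it reaches from about 0.25 to 0.775 m from the base axis. Payload 4 kg.
Tool frame: the origin (TCP) lies at the very end of the fingers, on their centre line; the grasp point (between the pads) lies 19 mm behind it; z points along the fingers, x is the direction in which the jaws open and shut, and the axes are right-handed (so a half turn about z gives the same grasp; the last joint's range is limited). The gripper opens to 94 mm and grips with 3 to 60 N. Pads are 16 mm wide; open, the fingers measure 119 mm over their backs; the gripper's body (75 mm by 177 mm) begins 78 mm behind the grasp point.
Start: joints at [1.048, 0.087, 1.371, -0, 1.684, -0.103], TCP at [0.224, 0.502, 0.206] pointing down, gripper open.
Joint ranges: [-3.1, 3.1], [-0.76, 2.03], [0.27, 2.55], [-1.08, 4.22], [0.17, 2.65], [-2.57, 2.57]. Speed limits (rad/s): [2.79, 2.79, 3.14, 3.14, 3.14, 3.14].

INTERFACE

Orientations are given as [roll, pitch, yaw] about the fixed x, y, z axes, in that order (R = Rz(yaw) Ry(pitch) Rx(roll)).
In Python, from bench import robot, cams, ticket gives the robot as it stands.
- The arm moves only by the tool jog_arm, never from a script. Its argument "series" is a list of rows, each an object of numbers: "x", "y", "z": the shift along the tool's x, y, z in m; "rx", "ry", "rz": the turn, a rotation vector about the tool's x, y, z in degrees. A call has 1 to 12 rows; each row shifts and turns the pose as measured when the row begins, along the tool's axes as they then stand; what a row does not reach is not made up. A row lasts 1/12 s, in which the tool goes at most 41.7 mm and 7.16 degrees, less where a joint would pass 70% of its speed; a pose out of reach is approached as far as the arm can. A call with a gripper value outside its range is refused whole. "claw" is the opening, from 0 (shut) to 1 (fully open), set as the call begins (left out, the last holds). The fingers move at their own pace and stop on an object; the grip force is fixed at half the most. Time passes only in rows, so rows that do not move let the fingers close. It gives the time, the measured TCP pose, the force and the opening at its end, in the units of the state.
- robot.get_obs(): the state, without advancing time (a new reading comes with each control period).
- cams.snapshot(name): name is "scene" or "top" or "wrist"; returns a dict with "img" (384x512x3 uint8, red, green, blue), "mtx" (3x3 intrinsics, pixels), "origin" and "attitude" of the camera in the world. Camera axes: x right, y down, z forward; pixel columns grow to the right and rows downward; lengths in m; the calibration is good to about 2 mm. The wrist camera is an equidistant fisheye: a pixel r from the principal point sees the ray r / f radians off the axis. A picture is of the moment at which its call begins. There is no depth.
- ticket.close_job(): hands the job in, once; it reports no verdict.
Trained networks look in a picture, given as the dict that the camera call returned (one of the last four; its "shot" number tells which), for a name from the list of things; names that differ only in an ending like _2 or _b are one class to them, and where a whole thing is asked for, a point or a joint stands for the part that bears it (a point fixed in the world has none). Each returns a list of dicts, best first, with "p" (0 to 1); they miss things now and then, are a little off and sometimes report something else, mostly with a low value. They report only what shows in the picture. A call takes as long as a camera call. They do not tell look-alikes from the thing itself.
- cams.look_for(thing, picture): "bbox" ([left, top, width, height] in pixels, round what is visible of it).
The state is a dict: "time": time; "joint_positions": joint angles; "qvel": joint speeds; "joint_torque": joint torques, N m; "tool_pos": TCP position; "ee_rot": TCP orientation; "wrist_force": force on the tool from outside, world axes, zero at the start; "wrist_torque": the same for the moment, N m; "width": finger opening in m.
Only numpy, scipy, OpenCV 4.12 (cv2) and the standard library are available. Lean on these libraries where they do the work, as an engineer would, in place of code of your own. Each camera call takes 0.05 s, during which the arm holds its last target.

## Working session

There is one attempt and no reset: what is moved stays moved. The work goes in short steps, Python scripts to look and compute and a tool call to move; the robot and the scene stay as the last step left them, time stands still between calls to the robot, and variables do not carry over. Pictures are saved under pics/ and viewed, and the job is handed in when it is done.

Besides the shell and the picture viewer there is one more tool, called after "Emit:" in YAML: its name, and indented under it one key for each argument. jog_arm: Moves the arm, as the interface text tells. Its arguments: {"type":"object","properties":{"series":{"type":"array","items":{"type":"object","properties":{"x":{"type":"number"},"y":{"type":"number"},"z":{"type":"number"},"rx":{"type":"number"},"ry":{"type":"number"},"rz":{"type":"number"}}}},"claw":{"type":"number"}},"required":["series"]}

```bash
ls; mkdir -p pics
python3 - <<'E'
from bench import robot,cams
import cv2
print(robot.get_obs())
for n in("top","scene"):
    s=cams.snapshot(n); cv2.imwrite(f"pics/{n}0.png",s["img"][:,:,::-1]); print(n,s["mtx"],s["origin"],s["attitude"])
    for t in("red_jar","white_jar","yellow_jar","green_jar","black_jar","peg0","hub","board","salt","spatula","plate","caddy"):
        print(t,[(d["bbox"],round(d["p"],2)) for d in cams.look_for(t,s)][:7])
E
```

```text
pics
{'time': 0.0, 'joint_positions': array([ 1.04788963e+00,  8.79575275e-02,  1.37223433e+00, -3.92984262e-05,
        1.68358512e+00, -1.03120089e-01]), 'qvel': array([-1.96051253e-04, -4.69940952e-05,  1.08543397e-03, -7.03554481e-04,
        1.87120332e-03,  5.88234219e-04]), 'joint_torque': array([-2.06799177e-04, -3.40182745e+01, -3.02427721e+01,  7.18335528e-02,
        3.28881992e-02, -1.47083697e-04]), 'tool_pos': array([0.22391627, 0.50176343, 0.2043129 ]), 'ee_rot': array([-3.14140666e+00,  2.17673835e-03,  1.15100554e+00]), 'wrist_force': array([ 0.24723629, -0.32904619, -0.25629547]), 'wrist_torque': array([-9.23083931e-05,  1.14176200e-02,  7.47250218e-03]), 'width': 0.09411959731760096}
top [[389.33951846   0.         255.90863011]
 [  0.         389.33951846 193.91248743]
 [  0.           0.           1.        ]] [0.46307616 0.00568386 1.2709103 ] [-3.06691131 -0.02570079 -1.56449768]
red_jar [([279.7, 165.8, 15.5, 16.9], 0.79)]
white_jar [([270.3, 194.7, 14.9, 16.3], 0.78), ([169.9, 273.1, 18.1, 19.2], 0.62)]
yellow_jar [([158.3, 161.5, 18.2, 18.0], 0.73), ([230.7,
[... 759 characters left out ...]
 [([342.3, 172.6, 19.5, 20.1], 0.64), ([194.2, 168.1, 100.4, 90.9], 0.57), ([236.6, 129.3, 14.8, 21.8], 0.54)]
yellow_jar [([252.8, 211.3, 16.1, 17.4], 0.81), ([309.3, 246.9, 17.7, 23.6], 0.55)]
green_jar [([262.7, 185.2, 13.7, 21.7], 0.85)]
black_jar [([223.4, 206.5, 16.0, 21.2], 0.64), ([193.1, 170.7, 102.0, 84.1], 0.18)]
peg0 [([193.7, 172.3, 103.9, 80.1], 0.74)]
hub [([192.0, 172.1, 101.0, 82.5], 0.6)]
board [([348.8, 238.6, 19.7, 22.4], 0.63), ([192.9, 164.8, 103.4, 90.3], 0.61)]
salt [([348.0, 237.5, 21.4, 25.4], 0.81)]
spatula [([144.6, 154.0, 54.9, 48.0], 0.86)]
plate [([163.8, 113.8, 45.8, 28.4], 0.95)]
caddy [([359.9, 226.4, 99.2, 109.1], 0.66), ([194.1, 167.1, 100.0, 91.5], 0.57)]
```

Run:
```python
import cv2
a=cv2.imread("pics/top0.png"); cv2.imwrite("pics/c1.png",cv2.resize(a[115:275,195:335],None,fx=3.7,fy=3.7,interpolation=cv2.INTER_CUBIC))
```

```text
(no output)
```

View pics/top0.png

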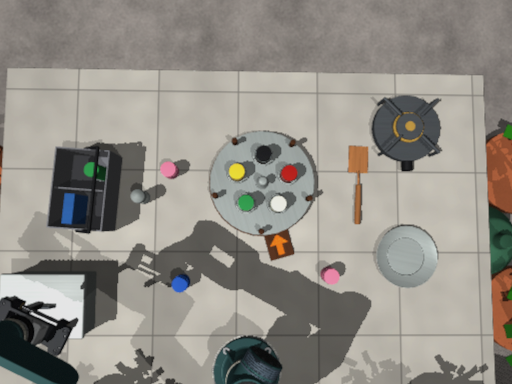

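View pics/scene0.png

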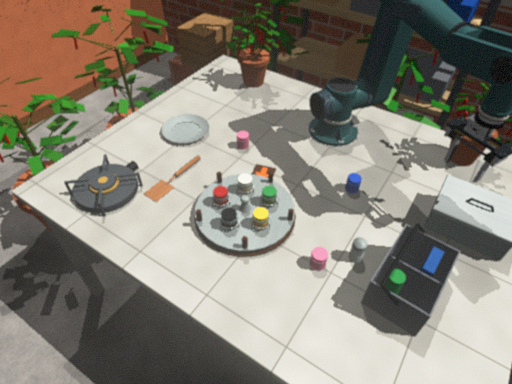

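```bash
sleep 1
```

```text
(no output)
```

View pics/c1.png

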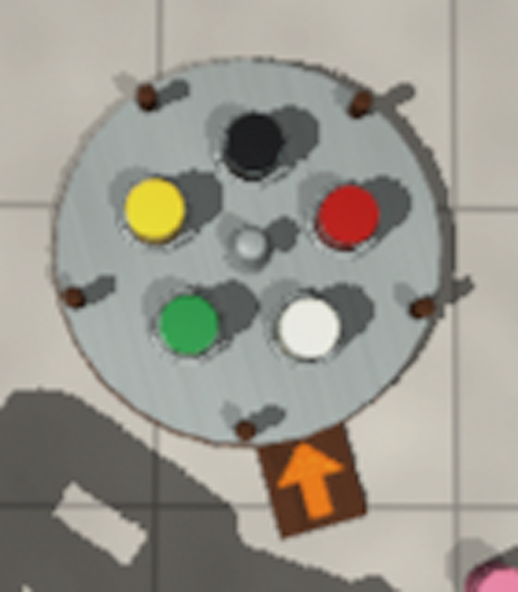

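```bash
cat > h.py <<'E'
import numpy as np,cv2
from scipy.spatial.transform import Rotation as R
from bench import robot,cams
def ray(s,u,v,z):
    K=s["mtx"]; d=np.array([(u-K[0,2])/K[0,0],(v-K[1,2])/K[1,1],1]); 
    d=R.from_euler('xyz',s["attitude"]).as_matrix()@d; o=np.array(s["origin"])
    return (o+d*(z-o[2])/d[2])[:2]
def blob(img,lo,hi,roi):
    x0,y0,x1,y1=roi; h=cv2.cvtColor(img,cv2.COLOR_RGB2HSV)[y0:y1,x0:x1]
    m=cv2.inRange(h,np.array(lo),np.array(hi)); n,l,st,c=cv2.connectedComponentsWithStats(m)
    k=1+np.argmax(st[1:,4]); return c[k]+[x0,y0],st[k]
E
python3 - <<'E'
from h import *
s=cams.snapshot("top"); im=s["img"]
f=3.7
def c(x,y): return (x+.5)/f+195-.5,(y+.5)/f+115-.5
P={}
for n,p,z in [("hub",(250,243),.088),("red",(348,216),.09),("black",(254,141),.09),("yellow",(155,210),.09),("green",(189,324),.09),("white",(309,326),.09),
 ("pTR",(361,102),.077),("pR",(423,307),.077),("pB",(245,430),.077),("pL",(73,297),.077),("pTL",(147,97),.077),("tip",(304,440),.006),("tail",(321,517),.006),("tongL",(282,537),.006),("tongR",(367,513),.006)]:
    P[n]=ray(s,*c(*p),z)
jc=np.mean([P[k] for k in("red","black","yellow","green","white")],0); pc=np.mean([P[k] for k in P if k[0]=="p"],0)
print("jc",jc,"pc",pc,"hub",P["hub"])
C=(jc+pc)/2
for k in P: d=P[k]-C; print(k,P[k].round(4),"r",np.hypot(*d).round(4),"ang",np.degrees(np.arctan2(d[1],d[0])).round(1))
for n,b,z in [("salt",(139,195),.08),("pink",(331,276),.06),("pinkL",(169,169),.06),("spat",(358,184),.005)]: print(n,ray(s,*b,z))
E
```

```text
jc [ 0.59333269 -0.04397015] pc [ 0.59257827 -0.04370186] hub [ 0.59365523 -0.04315048]
hub [ 0.5937 -0.0432] r 0.001 ang 44.4
red [ 0.6166 -0.1241] r 0.0837 ang -73.6
black [ 0.6785 -0.046 ] r 0.0856 ang -1.4
yellow [0.6201 0.0355] r 0.0838 ang 71.1
green [0.5262 0.0067] r 0.0837 ang 142.9
white [ 0.5253 -0.092 ] r 0.083 ang -144.6
pTR [ 0.7151 -0.1365] r 0.1533 ang -37.2
pR [ 0.5425 -0.1882] r 0.1529 ang -109.2
pB [ 0.4396 -0.0403] r 0.1534 ang 178.7
pL [0.5485 0.103 ] r 0.1534 ang 106.8
pTL [0.7172 0.0435] r 0.1519 ang 35.1
tip [ 0.4298 -0.0947] r 0.1709 ang -162.7
tail [ 0.363  -0.1097] r 0.2392 ang -164.0
tongL [ 0.3456 -0.0757] r 0.2494 ang -172.7
tongR [ 0.3666 -0.15  ] r 0.25 ang -154.9
salt [0.54615456 0.33160564]
pink [ 0.30173743 -0.25831522]
pinkL [0.62953814 0.24658181]
spat [ 0.59349255 -0.36204608]
```

Red_jar candidates at the top camera: the red lid (289,173) on the carousel. The other jars are yellow (236,171), black (263,154), green (246,203) and white (278,204). The pink look-alikes are at (169,169) and (331,276), and the blue one is at (180,284). The crop confirms that the red lid at (289,173) is the only red one.

The axis is at (0.593,-0.044), red stands at -73.2° and the arrow at -163.8°, so I need about 90.6° clockwise. I will straddle the near peg (178.8°, at (0.438,-0.041)) with partly open fingers and lead it round.

Emit:
jog_arm:
  series:
    - {"x": -0.027,"y": 0.0277}
    - {"x": -0.027,"y": 0.0277}
    - {"x": -0.027,"y": 0.0277}
    - {"x": -0.027,"y": 0.0277}
    - {"x": -0.027,"y": 0.0277}
    - {"x": -0.027,"y": 0.0277}
    - {"x": -0.027,"y": 0.0277}
    - {"x": -0.027,"y": 0.0277}
    - {"x": -0.027,"y": 0.0277}
    - {"x": -0.027,"y": 0.0277}
    - {"x": -0.027,"y": 0.0277}
    - {"x": -0.027,"y": 0.0277}
  claw: 0.42

```text
invalid input
```

Emit:
jog_arm:
  series:
    - {"x": -0.027,"y": 0.028,"z": 0,"rx": 0,"ry": 0,"rz": 0}
    - {"x": -0.027,"y": 0.028,"z": 0,"rx": 0,"ry": 0,"rz": 0}
    - {"x": -0.027,"y": 0.028,"z": 0,"rx": 0,"ry": 0,"rz": 0}
    - {"x": -0.027,"y": 0.028,"z": 0,"rx": 0,"ry": 0,"rz": 0}
    - {"x": -0.027,"y": 0.028,"z": 0,"rx": 0,"ry": 0,"rz": 0}
    - {"x": -0.027,"y": 0.028,"z": 0,"rx": 0,"ry": 0,"rz": 0}
    - {"x": -0.027,"y": 0.028,"z": 0,"rx": 0,"ry": 0,"rz": 0}
    - {"x": -0.027,"y": 0.028,"z": 0,"rx": 0,"ry": 0,"rz": 0}
    - {"x": -0.027,"y": 0.028,"z": 0,"rx": 0,"ry": 0,"rz": 0}
    - {"x": -0.027,"y": 0.028,"z": 0,"rx": 0,"ry": 0,"rz": 0}
  claw: 0.42

```text
time: 2.18
tool_pos: [0.3734, 0.1343, 0.2038]
ee_rot: [3.14, -0.003, 1.169]
wrist_force: [0.9, 0.9, 0.3]
width: 0.0393
```

Emit:
jog_arm:
  series:
    - {"x": -0.027,"y": 0.0256,"z": 0,"rx": 0,"ry": 0,"rz": 0}
    - {"x": -0.027,"y": 0.0256,"z": 0,"rx": 0,"ry": 0,"rz": 0}
    - {"x": -0.027,"y": 0.0256,"z": 0,"rx": 0,"ry": 0,"rz": 0}
    - {"x": -0.027,"y": 0.0256,"z": 0,"rx": 0,"ry": 0,"rz": 0}
    - {"x": -0.027,"y": 0.0256,"z": 0,"rx": 0,"ry": 0,"rz": 0}
    - {"x": 0,"y": 0,"z": 0.015,"rx": 0,"ry": 0,"rz": -5.5}
    - {"x": 0,"y": 0,"z": 0.015,"rx": 0,"ry": 0,"rz": -5.5}
    - {"x": 0,"y": 0,"z": 0.015,"rx": 0,"ry": 0,"rz": -5.5}
    - {"x": 0,"y": 0,"z": 0.015,"rx": 0,"ry": 0,"rz": -5.5}
    - {"x": 0,"y": 0,"z": 0,"rx": 0,"ry": 0,"rz": 0}

```text
time: 3.02
tool_pos: [0.4434, -0.0607, 0.1447]
ee_rot: [3.128, 0.002, 1.553]
wrist_force: [-0.7, -0.4, -0.7]
width: 0.0397
```

Run:
```python
from h import *
o=robot.get_obs(); print(o["tool_pos"],o["ee_rot"],o["time"])
s=cams.snapshot("wrist"); print(s["mtx"],s["origin"],s["attitude"])
cv2.imwrite("pics/w1.png",s["img"][:,:,::-1])
# project expected peg top
def pr(p):
    q=R.from_euler('xyz',s["attitude"]).as_matrix().T@(np.array(p)-s["origin"]); th=np.arctan2(np.hypot(q[0],q[1]),q[2]); a=np.arctan2(q[1],q[0]); f=s["mtx"][0,0]
    return (s["mtx"][0,2]+f*th*np.cos(a),s["mtx"][1,2]+f*th*np.sin(a))
print("peg",pr([.438,-.0406,.077]),"hub",pr([.593,-.0438,.088]))
s=cams.snapshot("top"); a=s["img"][:,:,::-1]
cv2.imwrite("pics/c2.png",cv2.resize(a[115:275,195:335],None,fx=3.7,fy=3.7,interpolation=cv2.INTER_CUBIC))
```

```text
[ 0.44343224 -0.06071002  0.14472765] [3.12795523e+00 1.87770980e-03 1.55260418e+00] 3.0167
[[297.31863964   0.         252.63383214]
 [  0.         297.31863964 185.63614963]
 [  0.           0.           1.        ]] [ 0.36243709 -0.05951828  0.32168041] [2.85813232e+00 2.19056203e-03 1.55257538e+00]
peg (np.float64(276.7771772980527), np.float64(190.02362699175816)) hub (np.float64(271.90168600157585), np.float64(332.4976564435235))
```

View pics/w1.png

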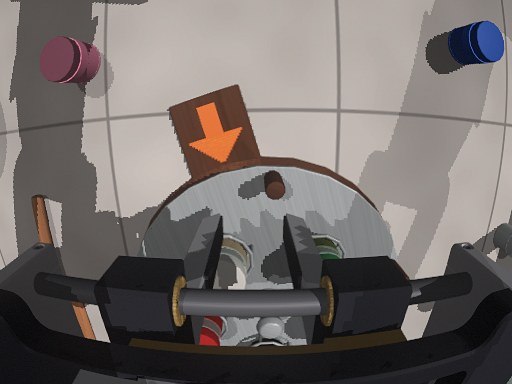

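The wrist view shows the peg at (275,190), 2 px from where it was predicted at (277,190). The tool has run about 20 mm past it, so I'll correct that.

Emit:
jog_arm:
  series:
    - {"x": 0.01,"y": -0.003,"z": 0,"rx": 0.8,"ry": 0,"rz": 0}
    - {"x": 0.01,"y": -0.003,"z": 0,"rx": 0,"ry": 0,"rz": 0}
    - {"x": 0,"y": 0,"z": 0,"rx": 0,"ry": 0,"rz": 0}
    - {"x": 0,"y": 0,"z": 0,"rx": 0,"ry": 0,"rz": 0}

```text
time: 3.45
tool_pos: [0.4414, -0.0397, 0.1523]
ee_rot: [3.13, 0.005, 1.543]
wrist_force: [-0.6, -0.2, 0.3]
width: 0.0392
```

Emit:
jog_arm:
  series:
    - {"x": 0,"y": -0.003,"z": 0.015,"rx": 0.6,"ry": 0,"rz": 0}
    - {"x": 0,"y": 0,"z": 0.015,"rx": 0,"ry": 0,"rz": 0}
    - {"x": 0,"y": 0,"z": 0.015,"rx": 0,"ry": 0,"rz": 0}
    - {"x": 0,"y": 0,"z": 0.012,"rx": 0,"ry": 0,"rz": 0}
    - {"x": 0,"y": 0,"z": 0,"rx": 0,"ry": 0,"rz": 0}
    - {"x": 0,"y": 0,"z": 0,"rx": 0,"ry": 0,"rz": 0}

```text
time: 3.95
tool_pos: [0.4393, -0.0405, 0.0928]
ee_rot: [3.136, 0.007, 1.542]
wrist_force: [-0.1, -0.1, 0.5]
width: 0.0391
```

Run:
```python
from h import *
o=robot.get_obs(); print(o["tool_pos"],o["ee_rot"],o["time"])
s=cams.snapshot("wrist"); cv2.imwrite("pics/w2.png",s["img"][:,:,::-1])
```

```text
[ 0.43932982 -0.04049768  0.0928443 ] [3.13620712 0.00686237 1.54198209] 3.95
```

View pics/w2.png

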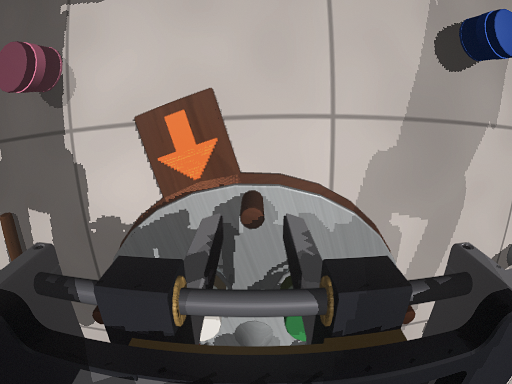

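The peg top at (252,212) is centred between the fingertips (about 220 and 286). Next I descend.

Emit:
jog_arm:
  series:
    - {"x": 0,"y": 0,"z": 0.012,"rx": 0.3,"ry": 0,"rz": -0.4}
    - {"x": 0,"y": 0,"z": 0.012,"rx": 0,"ry": 0,"rz": 0}
    - {"x": 0,"y": 0,"z": 0.012,"rx": 0,"ry": 0,"rz": 0}
    - {"x": 0,"y": 0,"z": 0.006,"rx": 0,"ry": 0,"rz": 0}
    - {"x": 0,"y": 0,"z": 0,"rx": 0,"ry": 0,"rz": 0}
    - {"x": 0,"y": 0,"z": 0,"rx": 0,"ry": 0,"rz": 0}

```text
time: 4.5
tool_pos: [0.4417, -0.0417, 0.0502]
ee_rot: [3.137, 0.008, 1.55]
wrist_force: [-0.1, 1.1, -0.8]
width: 0.0392
```

Emit:
jog_arm:
  series:
    - {"x": 0.0054,"y": -0.0005,"z": 0,"rx": 0,"ry": 0,"rz": 2}
    - {"x": 0.0054,"y": -0.0005,"z": 0,"rx": 0,"ry": 0,"rz": 2}
    - {"x": 0.0054,"y": -0.0005,"z": 0,"rx": 0,"ry": 0,"rz": 2}
    - {"x": 0.0054,"y": 0,"z": 0,"rx": 0,"ry": 0,"rz": 2}
    - {"x": 0.0054,"y": 0,"z": 0,"rx": 0,"ry": 0,"rz": 2}
    - {"x": 0.0054,"y": 0,"z": 0,"rx": 0,"ry": 0,"rz": 2}

```text
time: 5.0
tool_pos: [0.4458, -0.0113, 0.0531]
ee_rot: [3.13, 0.011, 1.329]
wrist_force: [-0.2, -0.4, -1.3]
width: 0.04
```

```bash
cat > st.py <<'E'
from h import *
o=robot.get_obs(); p=o["tool_pos"]; d=p[:2]-[.593,-.0438]; a=np.degrees(np.arctan2(d[1],d[0]))
print("t",o["time"],"r",np.hypot(*d),"ang",a,"yaw-want",(np.degrees(o["ee_rot"][2])-(a-90)+180)%360-180,"z",p[2],"F",o["wrist_force"].round(1),o["ee_rot"].round(3))
E
python3 st.py
```

```text
t 5.0 r 0.15078955815652287 ang 167.54497274396104 yaw-want -1.4014713030064456 z 0.053050537539160225 F [-0.2 -0.4 -1.3] [3.13  0.011 1.329]
```

Emit:
jog_arm:
  series:
    - {"x": 0.0066,"y": -0.0006,"z": 0.0006,"rx": 0,"ry": 0,"rz": 2.4}
    - {"x": 0.0066,"y": -0.0006,"z": 0.0006,"rx": 0,"ry": 0,"rz": 2.4}
    - {"x": 0.0066,"y": -0.0006,"z": 0.0006,"rx": 0,"ry": 0,"rz": 2.4}
    - {"x": 0.0066,"y": -0.0006,"z": 0.0006,"rx": 0,"ry": 0,"rz": 2.4}
    - {"x": 0.0066,"y": -0.0006,"z": 0.0006,"rx": 0,"ry": 0,"rz": 2.4}
    - {"x": 0.0066,"y": -0.0006,"z": 0.0006,"rx": 0,"ry": 0,"rz": 2.4}
    - {"x": 0.0066,"y": -0.0002,"z": 0.0003,"rx": 0,"ry": 0,"rz": 2.4}
    - {"x": 0.0066,"y": -0.0002,"z": 0.0003,"rx": 0,"ry": 0,"rz": 2.4}
    - {"x": 0.0066,"y": -0.0002,"z": 0.0003,"rx": 0,"ry": 0,"rz": 2.4}
    - {"x": 0.0066,"y": -0.0002,"z": 0.0003,"rx": 0,"ry": 0,"rz": 2.4}

```text
time: 5.83
tool_pos: [0.474, 0.0483, 0.054]
ee_rot: [3.113, 0.006, 0.889]
wrist_force: [-0.7, -0.3, -0.5]
width: 0.0394
```

```bash
python3 st.py
python3 - <<'E'
from h import *
s=cams.snapshot("top"); a=s["img"][:,:,::-1]
cv2.imwrite("pics/c3.png",cv2.resize(a[115:275,195:335],None,fx=3.7,fy=3.7,interpolation=cv2.INTER_CUBIC))
E
```

```text
t 5.8333 r 0.15050272764893263 ang 142.25754214923754 yaw-want -1.3483680287577613 z 0.053965164224091144 F [-0.7 -0.3 -0.5] [3.113 0.006 0.889]
```

View pics/c3.png

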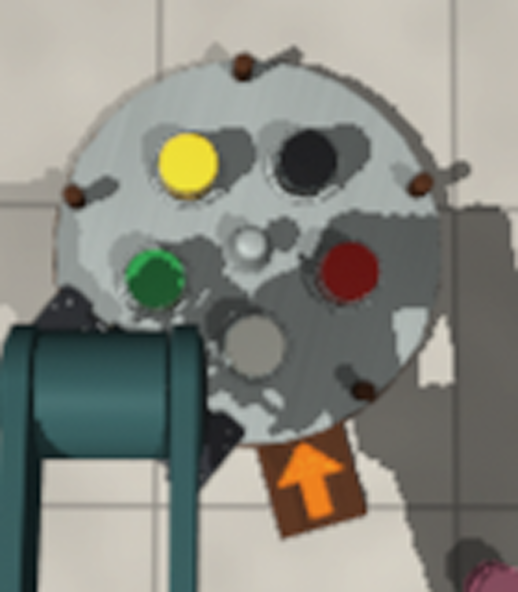

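The carousel follows: red is now at (350,270) in the crop, having turned about 32°. I continue, correcting the tilt and radius.

Emit:
jog_arm:
  series:
    - {"x": 0.0066,"y": -0.0008,"z": 0.0006,"rx": 0.3,"ry": 0,"rz": 2.4}
    - {"x": 0.0066,"y": -0.0008,"z": 0.0006,"rx": 0.3,"ry": 0,"rz": 2.4}
    - {"x": 0.0066,"y": -0.0008,"z": 0.0006,"rx": 0.3,"ry": 0,"rz": 2.4}
    - {"x": 0.0066,"y": -0.0008,"z": 0.0006,"rx": 0.3,"ry": 0,"rz": 2.4}
    - {"x": 0.0066,"y": -0.0008,"z": 0.0006,"rx": 0.3,"ry": 0,"rz": 2.4}
    - {"x": 0.0066,"y": -0.0005,"z": 0.0006,"rx": 0.3,"ry": 0,"rz": 2.4}
    - {"x": 0.0066,"y": -0.0005,"z": 0.0003,"rx": 0.2,"ry": 0,"rz": 2.4}
    - {"x": 0.0066,"y": -0.0005,"z": 0.0003,"rx": 0.2,"ry": 0,"rz": 2.4}
    - {"x": 0.0066,"y": -0.0005,"z": 0.0003,"rx": 0.2,"ry": 0,"rz": 2.4}
    - {"x": 0.0066,"y": -0.0005,"z": 0.0003,"rx": 0.2,"ry": 0,"rz": 2.4}
    - {"x": 0.0066,"y": -0.0005,"z": 0.0003,"rx": 0.2,"ry": 0,"rz": 2.4}
    - {"x": 0.0066,"y": -0.0005,"z": 0.0003,"rx": 0.2,"ry": 0,"rz": 2.4}

```text
time: 6.88
tool_pos: [0.5363, 0.0989, 0.0548]
ee_rot: [-3.129, 0.004, 0.374]
wrist_force: [0.1, -2.0, -0.2]
width: 0.0396
```

```bash
python3 st.py
```

```text
t 6.8833 r 0.15359295802905995 ang 111.67923704780581 yaw-want -0.2617852633999007 z 0.05479151018337862 F [ 0.1 -2.  -0.2] [-3.129  0.004  0.374]
```

Emit:
jog_arm:
  series:
    - {"x": 0.0065,"y": 0,"z": 0.0006,"rx": 0,"ry": 0,"rz": 2.4}
    - {"x": 0.0065,"y": 0,"z": 0.0006,"rx": 0,"ry": 0,"rz": 2.4}
    - {"x": 0.0065,"y": 0,"z": 0.0006,"rx": 0,"ry": 0,"rz": 2.4}
    - {"x": 0.0065,"y": 0,"z": 0.0006,"rx": 0,"ry": 0,"rz": 2.4}
    - {"x": 0.0055,"y": 0,"z": 0.0006,"rx": 0,"ry": 0,"rz": 2}
    - {"x": 0.0045,"y": 0,"z": 0.0006,"rx": 0,"ry": 0,"rz": 1.6}
    - {"x": 0.003,"y": 0,"z": 0,"rx": 0,"ry": 0,"rz": 1}
    - {"x": 0,"y": 0,"z": 0,"rx": 0,"ry": 0,"rz": 0}
    - {"x": 0,"y": 0,"z": 0,"rx": 0,"ry": 0,"rz": 0}

```text
time: 7.63
tool_pos: [0.5768, 0.109, 0.0555]
ee_rot: [-3.13, 0.006, 0.121]
wrist_force: [-1.1, -0.0, -0.8]
width: 0.0396
```

```bash
python3 st.py
cat > m.py <<'E'
from h import *
import sys
s=cams.snapshot("top"); im=s["img"]; a=im[:,:,::-1]
cv2.imwrite(sys.argv[1],cv2.resize(a[115:275,195:335],None,fx=3.7,fy=3.7,interpolation=cv2.INTER_CUBIC))
C=np.array([.593,-.0438])
for n,lo,hi in [("yellow",(22,120,60),(35,255,255)),("green",(45,90,30),(80,255,255)),("red",(0,150,50),(4,255,255)),("red2",(170,150,50),(180,255,255))]:
    try:
        c,st=blob(im,lo,hi,(205,125,320,240)); d=ray(s,*c,.09)-C
        print(n,c,st[2:],"r",np.hypot(*d),"ang",np.degrees(np.arctan2(d[1],d[0])))
    except Exception as e: print(n,e)
E
python3 m.py pics/c4.png
```

```text
t 7.6333 r 0.15369713561485024 ang 96.04580481892266 yaw-want 0.8948032639568737 z 0.055526533955159815 F [-1.1 -0.  -0.8] [-3.13   0.006  0.121]
yellow [266.08064516 153.31182796] [ 15  17 186] r 0.08452752167544515 ang -7.307971801386438
green [237.42708333 168.234375  ] [ 16  16 192] r 0.08502531918773135 ang 64.33615811166108
red [275.7740113  204.56497175] [ 15  16 177] r 0.08398229375837514 ang -150.82738086265942
red2 attempt to get argmax of an empty sequence
```

View pics/c4.png

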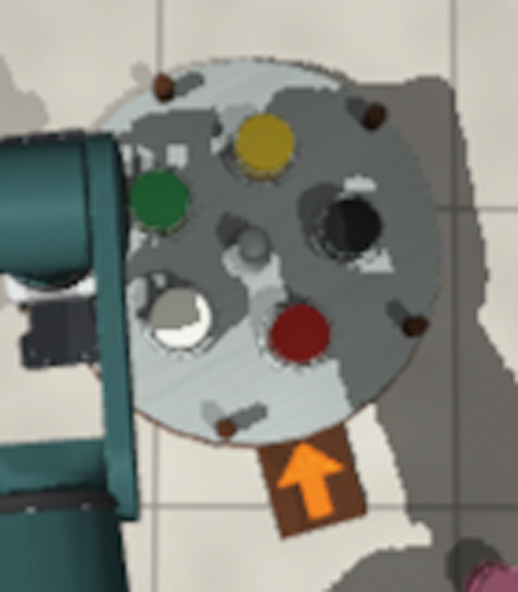

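Red is at -151.3°, with 12.5° still to go.

Emit:
jog_arm:
  series:
    - {"x": 0.005,"y": 0,"z": 0.001,"rx": 0,"ry": 0,"rz": 2}
    - {"x": 0.005,"y": 0,"z": 0.001,"rx": 0,"ry": 0,"rz": 2}
    - {"x": 0.005,"y": 0,"z": 0.001,"rx": 0,"ry": 0,"rz": 2}
    - {"x": 0.005,"y": 0,"z": 0.001,"rx": 0,"ry": 0,"rz": 2}
    - {"x": 0.005,"y": 0,"z": 0.001,"rx": 0,"ry": 0,"rz": 2}
    - {"x": 0.004,"y": 0,"z": 0,"rx": 0,"ry": 0,"rz": 1.5}
    - {"x": 0.002,"y": 0,"z": 0,"rx": 0,"ry": 0,"rz": 1}
    - {"x": 0,"y": 0,"z": 0,"rx": 0,"ry": 0,"rz": 0}
    - {"x": 0,"y": 0,"z": 0,"rx": 0,"ry": 0,"rz": 0}

```text
time: 8.43
tool_pos: [0.606, 0.1091, 0.0524]
ee_rot: [-3.132, 0.01, -0.102]
wrist_force: [0.0, 1.0, -0.6]
width: 0.0396
```

```bash
python3 st.py; python3 m.py pics/c5.png
```

```text
t 8.4333 r 0.15344503809181329 ang 85.15371023853966 yaw-want -1.006766342865859 z 0.052437863992732696 F [ 0.   1.  -0.6] [-3.132  0.01  -0.102]
yellow [271.17326733 154.72772277] [ 16  18 202] r 0.0838876863920634 ang -18.353524894959097
green [240.14871795 163.7025641 ] [ 16  16 195] r 0.0852912432939916 ang 53.387648313541064
red [270.93406593 206.94505495] [ 16  15 182] r 0.08483242080216492 ang -161.99127769072567
red2 attempt to get argmax of an empty sequence
```

View pics/c5.png

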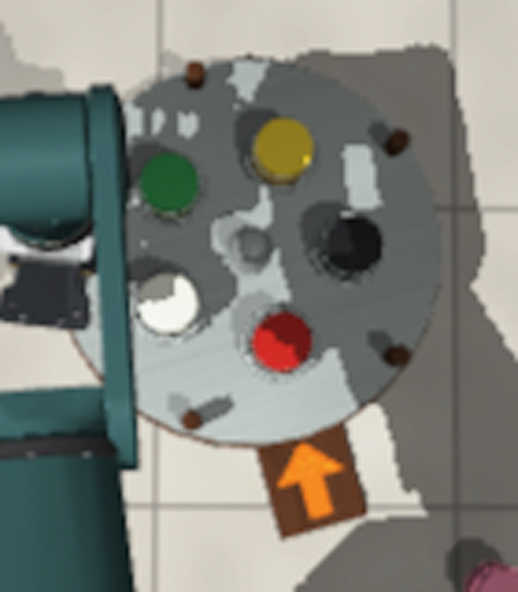

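Red is at about -162.3°, within 1.5° (2 mm) of the arrow. I back off the peg a little, then lift straight up.

Emit:
jog_arm:
  series:
    - {"x": -0.003,"y": 0,"z": 0,"rx": 0,"ry": 0,"rz": 0}
    - {"x": -0.003,"y": 0,"z": 0,"rx": 0,"ry": 0,"rz": 0}
    - {"x": 0,"y": 0,"z": -0.01,"rx": 0,"ry": 0,"rz": 0}
    - {"x": 0,"y": 0,"z": -0.015,"rx": 0,"ry": 0,"rz": 0}
    - {"x": 0,"y": 0,"z": -0.02,"rx": 0,"ry": 0,"rz": 0}
    - {"x": 0,"y": 0,"z": -0.02,"rx": 0,"ry": 0,"rz": 0}
    - {"x": 0,"y": 0,"z": -0.02,"rx": 0,"ry": 0,"rz": 0}
    - {"x": 0,"y": 0,"z": -0.02,"rx": 0,"ry": 0,"rz": 0}
    - {"x": 0,"y": 0,"z": -0.01,"rx": 0,"ry": 0,"rz": 0}
    - {"x": 0,"y": 0,"z": 0,"rx": 0,"ry": 0,"rz": 0}

```text
time: 9.32
tool_pos: [0.5979, 0.1087, 0.1766]
ee_rot: [-3.132, 0.01, -0.099]
wrist_force: [0.3, -0.6, -0.2]
width: 0.0392
```

```bash
python3 st.py; python3 m.py pics/c6.png; sleep 0; python3 m.py pics/c7.png
python3 - <<'E'
from h import *
s=cams.snapshot("scene"); cv2.imwrite("pics/s6.png",s["img"][:,:,::-1])
E
```

```text
t 9.3167 r 0.15255982591901757 ang 88.16893610260888 yaw-want -3.8562781928198433 z 0.17660145836669633 F [ 0.3 -0.6 -0.2] [-3.132  0.01  -0.099]
yellow [271.15  154.665] [ 16  17 200] r 0.0840489287053572 ang -18.265259786952264
green [240.29166667 164.046875  ] [ 16  15 192] r 0.08430434282316972 ang 53.78335084479092
red [270.93650794 206.6984127 ] [ 16  16 189] r 0.08412137222473763 ang -161.83027644848593
red2 attempt to get argmax of an empty sequence
yellow [271.18181818 154.58585859] [ 16  17 198] r 0.08431336575430028 ang -18.27532623977996
green [240.32642487 164.02590674] [ 16  15 193] r 0.08425808184001768 ang 53.70487196334505
red [270.96276596 206.7287234 ] [ 16  16 188] r 0.08423335899661914 ang -161.79786286845066
red2 attempt to get argmax of an empty sequence
```

View pics/s6.png

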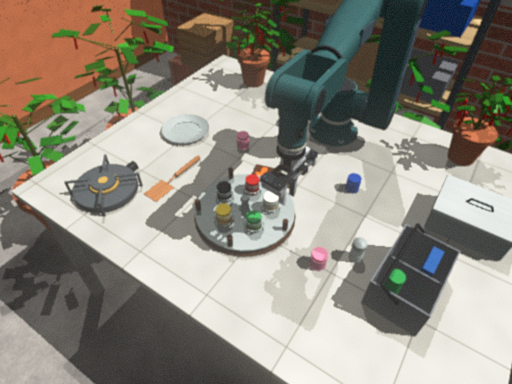

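View pics/c7.png

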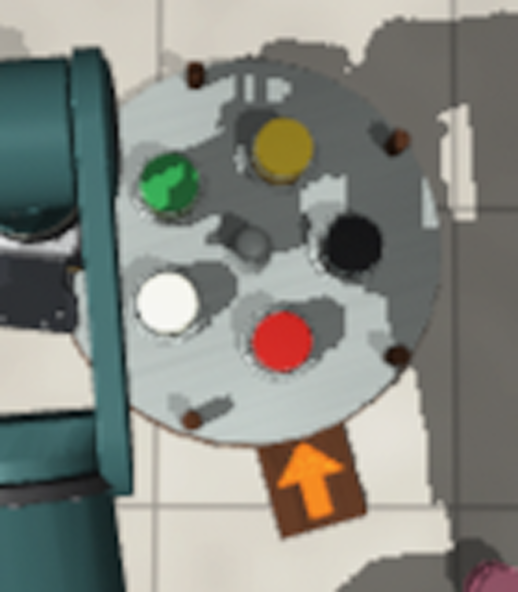

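```bash
python3 -c "
from bench import ticket
print(ticket.close_job())"
```

```text
the job is handed in; nothing more can be done
None
```

I led one rim peg about 89° clockwise between the partly open fingers, backed off it and lifted clear. The job was handed in after about 9.5 s on the robot's clock.

- **Red jar:** the last top pictures put it at about -162° from the axis, against -163.8° for the arrow. That is roughly 2°, or 3 mm, off; the limit is 10° or 15 mm.
- **Carousel:** two pictures after the release agree to within 0.1°, so it is at rest.
- **Other items:** in the pictures all five jars stand upright in their rings. The shaker, spatula, plate and caddy look unmoved; I compared them by eye in the scene picture and did not measure them again.
- **Robot:** clear of everything, with the fingertips at z = 0.177 m. The wrist force readings stayed within about 2 N throughout.

The first jog call was refused as invalid input and moved nothing. Moves overshot by up to 20 mm early on, which I corrected before lowering onto the peg. No check failed or disagreed at the end.

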